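# Snap the terminal guard shut and hold the cover plate over the wiring bay

## Robot

A 6-joint arm with a two-finger parallel gripper is mounted at the origin on the work surface. World frame = base frame: x ahead of the robot, y to its left, z up, the work surface at z = 0. Lengths are in m, angles in rad, forces in N, time in s.
With the tool pointing down it reaches from about 0.35 to 0.85 m from the base axis. Payload 8.1 kg.
Tool frame: the origin (TCP) lies at the very end of the fingers, on their centre line; the grasp point (between the pads) lies 19 mm behind it; z points along the fingers, y is the direction in which the jaws open and shut (so a half turn about z gives the same grasp; the last joint's range is limited). The gripper opens to 93 mm and grips with 3 to 60 N. Pads are 15 mm wide; open, the fingers measure 128 mm over their backs; the gripper's body (75 mm by 188 mm) begins 65 mm behind the grasp point.
Start: joints at [-1.409, 0.13, 1.488, -0, 1.523, -0.085], TCP at [0.147, -0.582, 0.219] pointing down, gripper open.
Joint ranges: [-2.96, 2.96], [-0.89, 2.26], [0.02, 2.5], [-1.34, 4.48], [0, 2.73], [-2.66, 2.66]. Speed limits (rad/s): [2.39, 2.39, 2.79, 3.14, 3.14, 3.14].

## Interface

Orientations are given as a rotation vector (axis times angle).
In Python, from plant import robot gives the robot as it stands.
- The arm moves only by the shell command python3 -m pendant 'ROWS' [OPENING] [FORCE]. ROWS is JSON, a list of rows, each an object with "delta_pos": the shift along the tool's x, y, z in m, a list of three; "spin": the turn about the tool's z in rad. In form: [{"delta_pos": [dx, dy, dz], "spin": spin}, ...]. A call has 1 to 10 rows; each row is the pose to reach, as a shift and turn from the pose measured when the call began, along the tool's axes at that moment; what a row does not reach only later rows make up. A row lasts 1/10 s, in which the tool goes at most 50 mm and 8.59 degrees, less where a joint would pass 70% of its speed; a pose out of reach is approached as far as the arm can. A call with a gripper value outside its range is refused whole. OPENING is the closure, from -1 (fully open) to 1 (shut), set as the call begins (- or left out, the last holds). The fingers move at their own pace and stop on an object; FORCE is the grip in N (left out, the last holds). Time passes only in rows, so rows that repeat a pose let the fingers close. It gives the time, the measured TCP pose, the force and the opening at its end, in the units of the state.
- robot.read_state(): the state, without advancing time (a new reading comes with each control period).
- robot.read_camera(name): name is "scene" or "top" or "wrist"; returns a dict with "color" (400x640x3 uint8, blue, green, red), "camera_matrix" (3x3 intrinsics, pixels), "R" (3x3) and "t" (3): a world point X has camera coordinates R X + t. Camera axes: x right, y down, z forward; pixel columns grow to the right and rows downward; lengths in m; the calibration is good to about 2 mm. A picture is of the moment at which its call begins. There is no depth.
- robot.close_job(): hands the job in, once; it reports no verdict.
Trained networks look in the newest picture that a camera, given by its name, has taken for a name from the list of things; names that differ only in an ending like _2 or _b are one class to them, and where a whole thing is asked for, a point or a joint stands for the part that bears it (a point fixed in the world has none). Each returns a list of dicts, best first, with "score" (0 to 1); they miss things now and then, are a little off and sometimes report something else, mostly with a low value. They report only what shows in the picture. A call takes as long as a camera call. They do not tell look-alikes from the thing itself.
- robot.outline_of(camera, label): "mask" (400x640 bool, what is visible of it).
- robot.mark_of(camera, label): "location" ([x, y, z] in m, in the coordinates of the camera as it stood for that picture, good to about 4 mm: a listed point, or the origin of a listed thing).
The state is a dict: "t": time; "q": joint angles; "dq": joint speeds; "joint_torque": joint torques, N m; "tool_pos": TCP position; "orientation": TCP orientation; "force": force on the tool from outside, world axes, zero at the start; "wrist_torque": the same for the moment, N m; "opening": finger opening in m.
Only numpy, scipy, OpenCV 4.12 (cv2) and the standard library are available. Lean on these libraries where they do the work, as an engineer would, in place of code of your own. Each camera call takes 0.05 s, during which the arm holds its last target.

## Task

Press the hinged guard in the open bay of the grey test box down over its terminals until it snaps shut. Then pick up the cover plate by its handle and finish while still holding it level about a centimetre above the box's rim, not resting on anything, with its four corner holes right over the four threaded holes (either way round), so that I can slip the gasket under it and start the screws. Leave the other things on the bench where they are.

Things in the scene. Friction and masses are not known exactly. Their poses are not given: they have to be found in the camera images.
- testbox: The grey steel test box, fixed on the bench, 180 mm (its x) by 220 mm (its y) by 85 mm high. Origin: centre of its underside, on the bench, straight below bay_rim; z up.
- bay_rim (a point): Centre of the rectangular bay opening in the top of the grey steel test box, at the height of the top face (the rim), 85 mm above the bench. The box is fixed, 180 mm (its x) by 220 mm (its y) by 85 mm high, its top face flat; the opening is 84 mm (x) by 124 mm (y). Axes: those of the box, z up; the guard is hinged on the bay's -x side (nearest the robot) and its free edge, when shut, lies on the +x side. A panel with a socket, two posts and a switch is on the box's +x face.
- thread_a (a point): Mouth of the threaded hole (6 mm across, ringed by a 13 mm steel collar) at +55 mm x, +75 mm y of bay_rim in the box's axes, at rim height. The four threaded holes stand in a rectangle of 110 mm (x) by 150 mm (y) around the opening.
- thread_b (a point): Threaded hole at +55 mm x, -75 mm y of bay_rim.
- thread_c (a point): Threaded hole at -55 mm x, -75 mm y of bay_rim (diagonally opposite thread_a).
- thread_d (a point): Threaded hole at -55 mm x, +75 mm y of bay_rim.
- guard (a joint): Hinge angle of the black plastic terminal guard, rad: 0 fully shut, growing as the free edge rises; it starts between 0.5 and 1.0 and stays where it is left (light friction). Below about 0.17 a nose on the guard meets a spring catch: it takes some 6 to 10 N near the free edge to force it past, then it snaps home to 0 (within 0.02) and stays. Let go earlier, it stays ajar at 0.1 or more.
- guard_hinge (a point): Centre of the guard's hinge axis (the axis runs along the box's y), 30 mm to -x of bay_rim and 8.5 mm below the rim. Turns with the guard.
- guard_press (a point): Point on the upper face of the guard, middle of its width, 45 mm from the hinge axis, where to press. The guard is a flat plate 100 mm wide (y), 58 mm from hinge to free edge, 3 mm thick; its upper face lies 4.5 mm above the hinge axis along its own normal. Shut, the upper face is level, 4 mm below the rim. The point's x axis points from hinge to free edge, its z axis out of the upper face.
- cover: The loose cover plate: flat aluminium, 130 mm (its x) by 170 mm (its y), 4 mm thick, 0.25 to 0.42 kg in all, lying flat on the bench with a dark bow handle standing on its upper face. Origin: centre of the plate's underside; z up. It fits either way round (half a turn makes no difference).
- cover_grip (a point): Centre of the handle's bar, 38 mm above the plate's underside. The bar runs along the plate's y, 100 mm long (76 mm free between its posts), 12 mm wide (x) and 10 mm high; 29 mm of free height below the bar.
- cover_hole_a (a point): Centre of a 10 mm through hole, at the underside of the plate, +55 mm x, +75 mm y of the plate's origin. The four holes have the pattern of the threaded holes.
- cover_hole_b (a point): Cover hole at +55 mm x, -75 mm y.
- cover_hole_c (a point): Cover hole at -55 mm x, -75 mm y (diagonally opposite cover_hole_a).
- cover_hole_d (a point): Cover hole at -55 mm x, +75 mm y.
- screw_tray: Bystander: small open steel tray of screws, 70 by 100 by 22 mm high, origin under its centre.
- handmeter: Bystander: grey hand-held meter lying flat, 150 by 75 by 36 mm high, origin under its centre.
- solder_reel: Bystander: solid steel-grey reel of solder standing on its flange, 52 mm across, 38 mm high, origin under its centre.
- screwdriver: Bystander: screwdriver lying on the bench, about 170 mm long, origin on the bench under its middle.
Mind the look-alikes: they are no part of the job. There is more than one size of the cover; the one meant has the size given above.

How it is judged:
By the outcome, as a careful person would: the job done as asked, in the order asked, and still so for the second after the job is handed in, while the arm keeps its last pose, push and grip.
It also fails if it takes over 54 s, if anything falls off the work surface, if the arm or the gripper's body presses on something with over 40 N, if the wrist force passes 120 N, or if a joint passes its speed limit or range.

## Working session

There is one attempt and no reset: what is moved stays moved. The work goes in short steps, Python scripts to look and compute and a shell command to move; the robot and the scene stay as the last step left them, time stands still between calls to the robot, and variables do not carry over. Pictures are saved under pics/ and viewed, and the job is handed in when it is done.

```bash
ls; mkdir -p pics; cat > h.py <<'E'
import numpy as np, cv2
from plant import robot
from scipy.spatial.transform import Rotation as Ro
def w(cam, loc):
    return np.array(cam["R"]).T@(np.array(loc)-np.array(cam["t"]))
def marks(name, labels, cam):
    for l in labels:
        for r in robot.mark_of(name,l)[:4]:
            print(name,l,round(r["score"],2),np.round(w(cam,r["location"]),4))
def proj(cam,X):
    p=np.array(cam["camera_matrix"])@(np.array(cam["R"])@np.array(X)+np.array(cam["t"])); return p[:2]/p[2]
def st():
    s=robot.read_state()
    R=Ro.from_rotvec(s["orientation"]).as_matrix()
    print("t",round(s["t"],2),"tcp",np.round(s["tool_pos"],4),"F",np.round(s["force"],1),"op",round(s["opening"],4)); print("R",np.round(R,3).tolist(),"q",np.round(s["q"],3))
    return s,R
E
python3 - <<'E'
from h import *
st()
for n in ["scene","top"]:
    c=robot.read_camera(n); cv2.imwrite(f"pics/{n}0.png",c["color"])
    marks(n,["bay_rim","thread_a","guard_press","guard_hinge","cover","cover_grip","cover_hole_a"],c)
E
```

```text
pics
t 0.0 tcp [ 0.1465 -0.5813  0.2176] F [-0.4  0.2 -0.5] op 0.0931
R [[0.97, 0.244, -0.0], [0.244, -0.97, 0.002], [0.0, -0.002, -1.0]] q [-1.409  0.131  1.489  0.     1.523 -0.085]
scene bay_rim 0.72 [0.4702 0.1907 0.0836]
scene thread_a 0.96 [0.5443 0.2522 0.0801]
scene thread_a 0.67 [0.5055 0.108  0.0855]
scene thread_a 0.58 [0.4024 0.1356 0.0871]
scene guard_press 0.74 [0.4749 0.1918 0.1102]
scene guard_press 0.17 [ 0.5132 -0.2573  0.002 ]
scene guard_hinge 0.62 [0.4417 0.1991 0.0751]
scene cover 0.95 [ 0.2799 -0.2288  0.0032]
scene cover 0.85 [ 0.5135 -0.2588 -0.002 ]
scene cover 0.71 [ 0.4498 -0.4949  0.0025]
scene cover_grip 0.81 [ 0.4505 -0.4906  0.0323]
scene cover_grip 0.77 [ 0.2816 -0.2287  0.0283]
scene cover_grip 0.72 [ 0.5105 -0.2575  0.0409]
scene cover_grip 0.38 [0.3983 0.132  0.0861]
scene cover_hole_a 0.98 [ 4.959e-01 -4.419e-01 -3.000e-04]
scene cover_hole_a 0.96 [ 0.4884 -0.1705 -0.0026]
scene cover_hole_a 0.96 [ 0.4829 -0.5478  0.0011]
scene cover_hole_a 0.9 [ 0.2247 -0.2676  0.003 ]
top bay_rim 0.68 [0.4705 0.1915 0.0848]
top thread_a 0.89 [0.5059 0.1055 0.085 ]
top thread_a 0.88 [0.3999 0.1339 0.0856]
top thread_a 0.87 [0.4398 0.2791 0.087 ]
top thread_a 0.64 [0.5428 0.2493 0.084 ]
top guard_press 0.92 [0.4749 0.1913 0.1061]
top guard_hinge 0.66 [0.4692 0.1886 0.0848]
top cover 0.9 [ 5.191e-01 -2.579e-01  3.000e-04]
top cover 0.89 [ 0.2822 -0.2326 -0.0031]
top cover 0.61 [ 4.527e-01 -4.913e-01  2.000e-04]
top cover_grip 0.98 [ 0.2797 -0.2242  0.0279]
top cover_grip 0.9 [ 0.4463 -0.4878  0.0275]
top cover_grip 0.56 [ 0.5119 -0.2568  0.0362]
top cover_hole_a 0.94 [ 0.4187 -0.4307  0.0011]
top cover_hole_a 0.91 [ 0.3397 -0.2668 -0.0033]
top cover_hole_a 0.91 [ 0.4034 -0.5354 -0.003 ]
top cover_hole_a 0.87 [ 0.4344 -0.3081 -0.0033]
```

View pics/scene0.png

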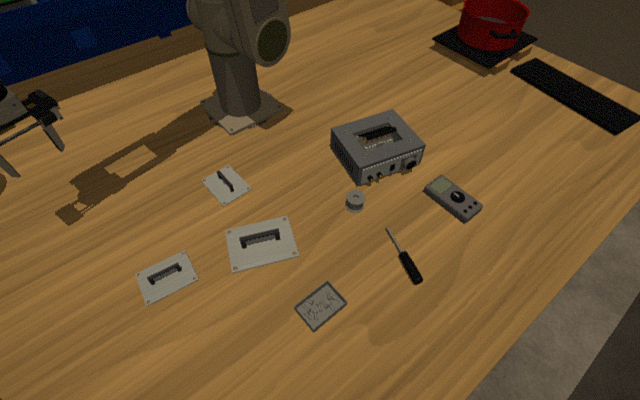

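View pics/top0.png

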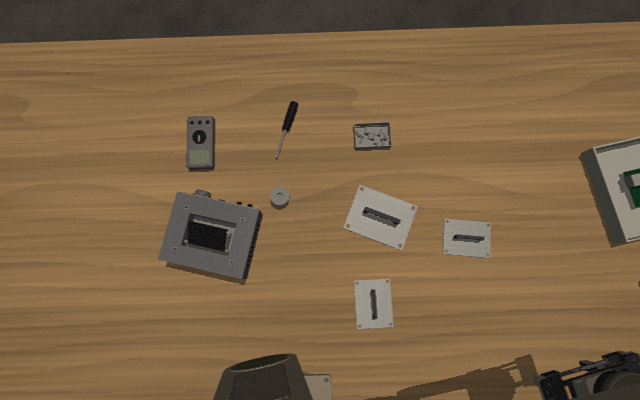

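```bash
python3 - <<'E'
from h import *
c=robot.read_camera("top")
np.set_printoptions(suppress=True)
H=[]
for r in robot.mark_of("top","cover_hole_a"): print(round(r["score"],2),np.round(w(c,r["location"]),4))
# rectangles via masks
for r in robot.outline_of("top","cover"):
    m=r["mask"].astype(np.uint8)
    cs,_=cv2.findContours(m,0,2); k=max(cs,key=cv2.contourArea)
    K=np.array(c["camera_matrix"]);R=np.array(c["R"]);t=np.array(c["t"])
    d=(np.linalg.inv(K)@np.c_[k[:,0,:],np.ones(len(k))].T)
    C=-R.T@t; D=R.T@d; P=C[:,None]+D*((0.004-C[2])/D[2])
    print(round(r["score"],2),m.sum(),cv2.minAreaRect((P[:2].T*1000).astype(np.float32)))
E
```

```text
0.93 [ 0.4976 -0.4375 -0.0006]
0.91 [ 0.4914 -0.1648 -0.0018]
0.89 [ 0.4023 -0.5366 -0.0042]
0.84 [ 0.5912 -0.2151  0.0005]
0.84 [ 0.416  -0.43    0.0011]
0.83 [ 0.4328 -0.3113 -0.0046]
0.82 [ 0.5327 -0.3486 -0.0029]
0.82 [ 0.2288 -0.1884  0.0001]
0.67 [ 0.3414 -0.1807  0.0019]
0.63 [ 0.3415 -0.268  -0.0028]
0.56 [ 0.2245 -0.2694 -0.0018]
0.56 [ 0.4864 -0.5489  0.0014]
0.8 1704 ((448.7898254394531, -487.02691650390625), (128.50888061523438, 100.72859191894531), 84.35751342773438)
0.77 2915 ((514.87353515625, -259.4585876464844), (172.08322143554688, 131.63259887695312), 66.82060241699219)
0.75 1706 ((283.6423645019531, -228.6099395751953), (125.05705261230469, 95.82987976074219), 1.7216938734054565)
0.39 1482 ((742.8844604492188, 236.96109008789062), (157.61605834960938, 80.31880187988281), 0.6000140905380249)
```

The largest plate, at about (0.51, -0.26) and pixel (380, 216) in the top view, measures 172x132 mm, so it is the real cover. The two at (467, 238) and (374, 303) are smaller look-alikes. The guard is open about 0.6 rad and the box yaw is about -0.27. I'll move over the cover first and look from there.

```bash
python3 -m pendant '[{"delta_pos":[0.372,-0.279,-0.053],"spin":0.5},{"delta_pos":[0.372,-0.279,-0.053],"spin":0.5},{"delta_pos":[0.372,-0.279,-0.053],"spin":0.5},{"delta_pos":[0.372,-0.279,-0.053],"spin":0.5},{"delta_pos":[0.372,-0.279,-0.053],"spin":0.5},{"delta_pos":[0.372,-0.279,-0.053],"spin":0.5},{"delta_pos":[0.372,-0.279,-0.053],"spin":0.5},{"delta_pos":[0.372,-0.279,-0.053],"spin":0.5},{"delta_pos":[0.372,-0.279,-0.053],"spin":0.5},{"delta_pos":[0.372,-0.279,-0.053],"spin":0.5}]' 1 30
python3 - <<'E'
from h import *
st()
c=robot.read_camera("wrist"); cv2.imwrite("pics/w1.png",c["color"])
marks("wrist",["cover","cover_grip"],c)
for r in robot.mark_of("wrist","cover_hole_a"): print(round(r["score"],2),np.round(w(c,r["location"]),4))
print("campos",-np.array(c["R"]).T@c["t"])
E
```

```text
t: 1.95
tool_pos: [0.4414, -0.2172, 0.2726]
orientation: [-3.117, 0.392, -0.003]
force: [-0.1, 0.4, 0.7]
opening: 0.0175
t 1.95 tcp [ 0.4414 -0.2172  0.2726] F [-0.1  0.4  0.7] op 0.0175
R [[0.969, -0.247, 0.002], [-0.247, -0.969, 0.0], [0.002, -0.001, -1.0]] q [-5.620e-01 -1.840e-01  1.699e+00  1.000e-03  1.625e+00  1.258e+00]
wrist cover 0.71 [ 0.5111 -0.2541  0.0027]
wrist cover 0.69 [ 0.4519 -0.485  -0.0016]
wrist cover_grip 0.93 [ 0.4529 -0.4884  0.0269]
wrist cover_grip 0.64 [ 0.5122 -0.2598  0.0354]
wrist cover_grip 0.63 [ 0.4301 -0.3066  0.001 ]
0.97 [ 0.4156 -0.4273 -0.0009]
0.97 [ 0.4824 -0.5498  0.0015]
0.94 [ 0.3386 -0.2658  0.0011]
0.82 [ 0.4027 -0.5407  0.004 ]
0.81 [ 0.3388 -0.1841  0.0041]
0.74 [ 0.5323 -0.3496 -0.0012]
0.73 [ 0.5007 -0.4383 -0.0023]
0.71 [ 4.308e-01 -3.092e-01 -3.000e-04]
0.69 [ 0.2244 -0.1879 -0.0004]
0.68 [ 0.4945 -0.1685  0.0016]
0.64 [ 5.911e-01 -2.133e-01 -2.000e-04]
campos [ 0.5134155  -0.23518008  0.43876319]
```

View pics/w1.png

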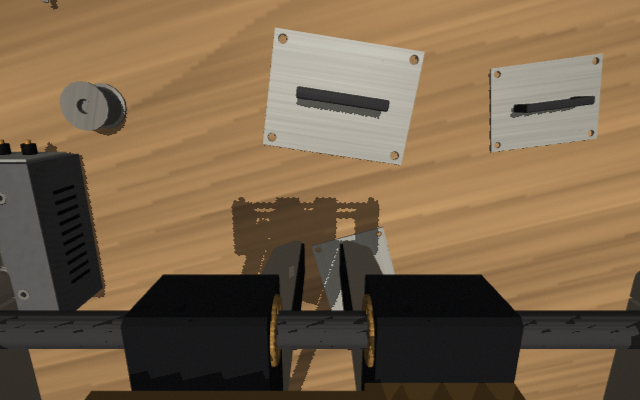

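The wrist view shows the full cover with holes at pixels (282,39), (414,60), (394,155) and (271,137). I'll fit its pose from those pixels now, then move to the box.

```bash
cat >> h.py <<'E'
def ray(c,px,z):
    K=np.array(c["camera_matrix"]);R=np.array(c["R"]);t=np.array(c["t"])
    px=np.atleast_2d(px); d=np.linalg.inv(K)@np.c_[px,np.ones(len(px))].T
    C=-R.T@t; D=R.T@d; return (C[:,None]+D*((z-C[2])/D[2])).T
def refine(g,p,r=7,dark=None):
    x,y=[int(round(v)) for v in p]; s=g[y-r:y+r+1,x-r:x+r+1].astype(float)
    wt=np.clip(np.median(s)-s,0,None) if dark is None else dark(s)
    wt[wt<0.35*wt.max()]=0
    yy,xx=np.mgrid[y-r:y+r+1,x-r:x+r+1]; return np.array([(xx*wt).sum(),(yy*wt).sum()])/wt.sum()
MOD=np.array([[55,75],[55,-75],[-55,-75],[-55,75]])/1000.
def fit(P):  # P ordered like MOD
    P=np.asarray(P)[:,:2]; c=P.mean(0); Q=P-c
    th=np.arctan2((MOD[:,0]*Q[:,1]-MOD[:,1]*Q[:,0]).sum(),(MOD*Q).sum())
    Rm=np.array([[np.cos(th),-np.sin(th)],[np.sin(th),np.cos(th)]])
    res=Q-MOD@Rm.T
    return c,th,res
E
python3 - <<'E'
from h import *
c={};
c=robot.read_camera("wrist"); im=c["color"]; sat=cv2.cvtColor(im,cv2.COLOR_BGR2HSV)[...,1]
px=np.array([refine(sat,p,8,lambda s:np.clip(s-60,0,None)) for p in [(282,39),(414,60),(394,155),(271,137)]])
print(px)
# order: image up = world +x(tool x), right = -y?
P=ray(c,px,0.002); print(P)
c0,th,res=fit(P[[0,1,2,3]]); print(c0,th,res*1000)
crop=cv2.resize(im[20:180,250:440],None,fx=4,fy=3.5)
cv2.imwrite("pics/crop1.png",cv2.resize(im[20:180,250:440],None,fx=3.5,fy=3.5,interpolation=cv2.INTER_NEAREST))
E
```

```text
[[278.62940497  36.44425188]
 [415.57024544  59.63921096]
 [395.45679207 156.23878483]
 [267.93239207 137.70133044]]
[[ 0.59343264 -0.20971387  0.002     ]
 [ 0.53135825 -0.35359809  0.002     ]
 [ 0.42910179 -0.309948    0.002     ]
 [ 0.48928322 -0.16584524  0.002     ]]
[ 0.51079398 -0.2597763 ] -0.4013151486831367 [[ 2.71132121  2.50593949]
 [-0.76867064 -3.29607551]
 [-1.76483998 -2.61520515]
 [-0.17781059  3.40534116]]
```

```bash
python3 -m pendant '[{"delta_pos":[0.0,-0.1,0],"spin":0.02},{"delta_pos":[0.0,-0.1,0],"spin":0.02},{"delta_pos":[-0.045,-0.18,0],"spin":0.02},{"delta_pos":[-0.09,-0.25,0],"spin":0.02},{"delta_pos":[-0.11,-0.32,0],"spin":0.02},{"delta_pos":[-0.13,-0.39,0],"spin":0.02},{"delta_pos":[-0.13,-0.39,0],"spin":0.02},{"delta_pos":[-0.13,-0.39,0],"spin":0.02},{"delta_pos":[-0.13,-0.39,0],"spin":0.02},{"delta_pos":[-0.13,-0.39,0],"spin":0.02}]'
python3 - <<'E'
from h import *
st()
c=robot.read_camera("wrist"); cv2.imwrite("pics/w2.png",c["color"])
marks("wrist",["bay_rim","thread_a","guard_press","guard_hinge"],c)
E
```

```text
t: 3.2
tool_pos: [0.4102, 0.1902, 0.2711]
orientation: [3.112, -0.425, -0.002]
force: [0.2, 0.0, 0.7]
opening: 0.0004
t 3.2 tcp [0.4102 0.1902 0.2711] F [0.2 0.  0.7] op 0.0004
R [[0.963, -0.268, -0.001], [-0.268, -0.963, -0.0], [-0.001, 0.0, -1.0]] q [ 0.321 -0.293  1.794  0.     1.642  2.163]
wrist bay_rim 0.75 [0.4705 0.1951 0.0832]
wrist thread_a 0.95 [0.5027 0.1064 0.0832]
wrist thread_a 0.87 [0.4028 0.1333 0.0846]
wrist thread_a 0.79 [0.4384 0.2797 0.089 ]
wrist thread_a 0.76 [0.5403 0.2515 0.0838]
wrist guard_hinge 0.75 [0.4391 0.2014 0.0783]
```

View pics/w2.png

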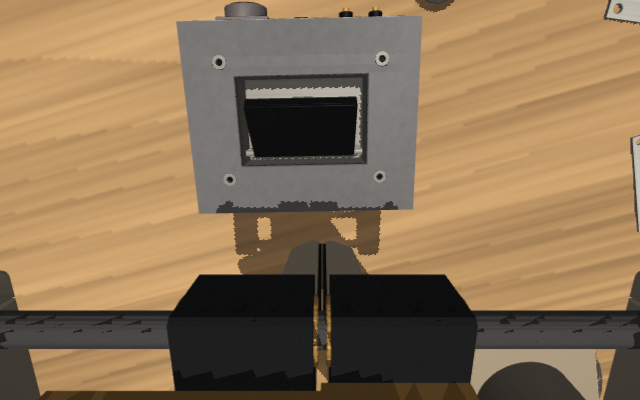

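View pics/crop1.png

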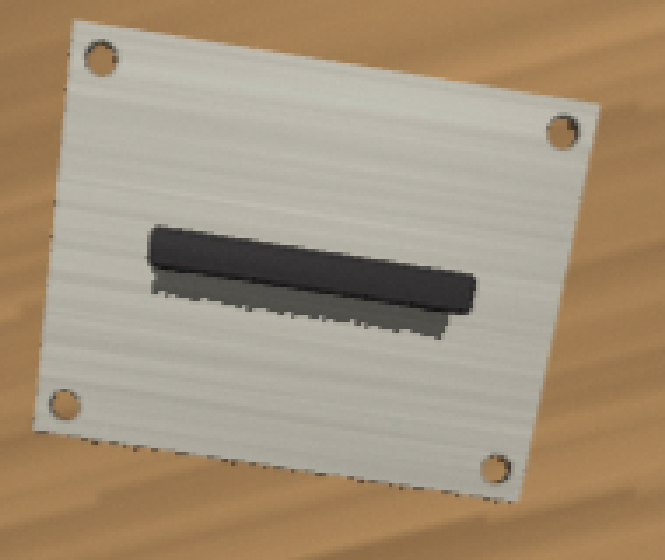

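The wrist view shows the box square to the tool, the guard ajar inside the bay, and the threads near (219,62), (382,59), (379,176) and (230,180). I'll fit the box pose.

```bash
python3 - <<'E'
from h import *
c=robot.read_camera("wrist"); im=c["color"]; g=cv2.cvtColor(im,cv2.COLOR_BGR2GRAY)
# collars are bright
px=np.array([refine(g,p,9,lambda s:np.clip(s-np.median(s)-15,0,None)) for p in [(219,62),(382,59),(379,176),(230,180)]])
print(px)
b,th,res=fit(ray(c,px,0.085)); print(b,th,res*1000)
np.savez("box.npz",b=b,th=th)
s,R=st()
ax=np.array([np.cos(th),np.sin(th)])
for off in [0.015,0.02]:
    T=b+ax*off; d=np.r_[T,0]-np.r_[s["tool_pos"][:2],0]
    print(off,T,"tool delta",R.T@d)
# from top cam as cross-check
c2=robot.read_camera("top"); P=[w(c2,r["location"]) for r in robot.mark_of("top","thread_a")[:4]]
print(np.round(P,4))
# guard angle estimate via free edge
E
```

```text
[[215.83446831  63.48768989]
 [378.38053982  59.30223259]
 [376.30756844 176.82447665]
 [226.50665302 180.84646878]]
[0.47172361 0.19342723] -0.2522911233461427 [[-0.05281194 -0.34900813]
 [ 0.05991987 -0.03046956]
 [ 0.1953942  -0.05342194]
 [-0.20250213  0.43289963]]
t 3.5 tcp [0.411  0.1877 0.2713] F [-0.3  1.1  0.1] op 0.0004
R [[0.962, -0.272, -0.0], [-0.272, -0.962, -0.001], [-0.0, 0.001, -1.0]] q [ 0.315 -0.295  1.795 -0.     1.642  2.162]
0.015 [0.48624875 0.18968288] tool delta [ 7.18679534e-02 -2.23480424e-02 -3.23733403e-05]
0.02 [0.49109047 0.18843477] tool delta [ 7.68665765e-02 -2.24653668e-02 -3.37175349e-05]
[[0.3995 0.1373 0.0837]
 [0.5423 0.248  0.0871]
 [0.5076 0.1069 0.0816]]
```

The box fit residuals are under 0.5 mm. Next I'll lower the closed fingers onto the guard, starting nearer the hinge and moving outward as it swings down.

```bash
python3 -m pendant '[{"delta_pos":[0.03,-0.022,0.0],"spin":-0.02},{"delta_pos":[0.061,-0.022,0.04],"spin":-0.02},{"delta_pos":[0.061,-0.022,0.08],"spin":-0.02},{"delta_pos":[0.061,-0.022,0.12],"spin":-0.02},{"delta_pos":[0.061,-0.022,0.14],"spin":-0.02},{"delta_pos":[0.061,-0.022,0.14],"spin":-0.02},{"delta_pos":[0.061,-0.022,0.14],"spin":-0.02}]'
python3 - <<'E'
from h import *
s,R=st(); b=np.load("box.npz"); 
d=np.array(s["tool_pos"][:2])-b["b"]; th=b["th"]
print("off in box",d@[np.cos(th),np.sin(th)],d@[-np.sin(th),np.cos(th)])
c=robot.read_camera("scene"); cv2.imwrite("pics/s2.png",cv2.resize(c["color"][80:200,300:460],None,fx=4,fy=4))
E
```

```text
t: 4.3
tool_pos: [0.4758, 0.1924, 0.132]
orientation: [3.115, -0.401, -0.0]
force: [0.2, 0.5, 0.3]
opening: 0.0001
t 4.3 tcp [0.4758 0.1924 0.132 ] F [0.2 0.5 0.3] op 0.0001
R [[0.967, -0.253, -0.0], [-0.253, -0.967, -0.0], [-0.0, 0.0, -1.0]] q [ 0.284 -0.046  1.83  -0.     1.358  2.111]
off in box 0.004216672920976707 -5.307752746597793e-06
```

View pics/s2.png

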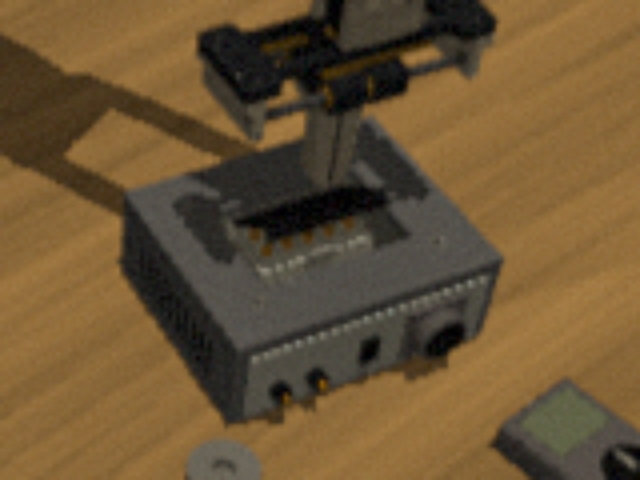

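The fingers are above the guard, just inside its free edge. I'll push down to just before the catch.

```bash
python3 -m pendant '[{"delta_pos":[0.0,0,0.008],"spin":0},{"delta_pos":[0.001,0,0.016],"spin":0},{"delta_pos":[0.003,0,0.022],"spin":0},{"delta_pos":[0.006,0,0.028],"spin":0},{"delta_pos":[0.009,0,0.034],"spin":0},{"delta_pos":[0.012,0,0.039],"spin":0},{"delta_pos":[0.012,0,0.041],"spin":0},{"delta_pos":[0.012,0,0.041],"spin":0}]'
python3 -m pendant '[{"delta_pos":[0.001,0,0.003],"spin":0},{"delta_pos":[0.001,0,0.006],"spin":0},{"delta_pos":[0.001,0,0.009],"spin":0},{"delta_pos":[0.001,0,0.0105],"spin":0},{"delta_pos":[0.001,0,0.0105],"spin":0}]'
python3 - <<'E'
from h import *
s,R=st(); b=np.load("box.npz"); 
d=np.array(s["tool_pos"][:2])-b["b"]; th=b["th"]
print("off in box",d@[np.cos(th),np.sin(th)],d@[-np.sin(th),np.cos(th)])
E
```

```text
t: 5.15
tool_pos: [0.488, 0.1895, 0.0915]
orientation: [-3.116, 0.401, -0.001]
force: [0.8, 0.3, -0.0]
opening: 0.0002
t: 5.65
tool_pos: [0.489, 0.1893, 0.0813]
orientation: [-3.116, 0.401, -0.001]
force: [-0.3, -0.9, 3.6]
opening: 0.0003
t 5.65 tcp [0.489  0.1893 0.0813] F [-0.3 -0.9  3.6] op 0.0003
R [[0.967, -0.253, 0.001], [-0.253, -0.967, -0.0], [0.001, -0.0, -1.0]] q [ 0.272  0.037  1.845 -0.     1.259  2.098]
off in box 0.017774209604536458 0.00034324258039248023
```

```bash
python3 -m pendant '[{"delta_pos":[0,0,0.001],"spin":0},{"delta_pos":[0,0,0.002],"spin":0}]'
python3 - <<'E'
from h import *
st()
E
```

```text
t: 5.85
tool_pos: [0.4892, 0.1895, 0.0809]
orientation: [-3.116, 0.4, -0.002]
force: [-9.9, -2.9, 22.0]
opening: 0.0003
t 5.85 tcp [0.4892 0.1895 0.0809] F [-9.9 -2.9 22. ] op 0.0003
R [[0.968, -0.253, 0.001], [-0.253, -0.968, 0.0], [0.001, -0.0, -1.0]] q [ 0.272  0.038  1.845 -0.     1.258  2.098]
```

Force rose to 22 N at z=0.081, so the guard is on its stop. I'll lift off and check that it is shut.

```bash
python3 -m pendant '[{"delta_pos":[0,0,-0.03],"spin":0},{"delta_pos":[0,0,-0.08],"spin":0},{"delta_pos":[-0.04,0,-0.13],"spin":0},{"delta_pos":[-0.08,0,-0.18],"spin":0},{"delta_pos":[-0.08,0,-0.19],"spin":0},{"delta_pos":[-0.08,0,-0.19],"spin":0},{"delta_pos":[-0.08,0,-0.19],"spin":0}]' -1
python3 - <<'E'
from h import *
s,R=st(); 
c=robot.read_camera("wrist"); cv2.imwrite("pics/w3.png",c["color"])
marks("wrist",["guard_press","guard_hinge","bay_rim"],c)
im=c["color"]; g=cv2.cvtColor(im,cv2.COLOR_BGR2GRAY)
T=np.load("box.npz"); 
c2=robot.read_camera("scene"); cv2.imwrite("pics/s3.png",cv2.resize(c2["color"][80:200,300:460],None,fx=4,fy=4))
marks("scene",["guard_press"],c2)
Rm=lambda th:np.array([[np.cos(th),-np.sin(th)],[np.sin(th),np.cos(th)]])
p0=[proj(c,np.r_[T["b"]+Rm(T["th"])@m,0.085]) for m in MOD]
px=np.array([refine(g,p,9,lambda s:np.clip(s-np.median(s)-15,0,None)) for p in p0])
b,th,res=fit(ray(c,px,0.085)); print(px,b,th,res*1000)
E
```

```text
t: 6.55
tool_pos: [0.4119, 0.21, 0.2714]
orientation: [-3.115, 0.399, -0.005]
force: [0.2, -0.6, -1.0]
opening: 0.0516
t 6.55 tcp [0.4119 0.21   0.2714] F [ 0.2 -0.6 -1. ] op 0.0516
R [[0.968, -0.252, 0.003], [-0.252, -0.968, 0.001], [0.003, -0.002, -1.0]] q [ 0.361 -0.269  1.774 -0.     1.633  2.186]
wrist guard_press 0.89 [0.486  0.1882 0.0798]
wrist guard_hinge 0.86 [0.4425 0.2025 0.0785]
scene guard_press 0.73 [0.4856 0.1902 0.0838]
[[242.20151334  56.20509757]
 [405.30846634  55.67626648]
 [399.05792164 173.78194208]
 [248.7440239  174.60059761]] [0.4717141  0.19340792] -0.2514658635322491 [[ 0.07671871 -0.23030748]
 [ 0.00155759  0.0918164 ]
 [ 0.07919623 -0.11540242]
 [-0.15747254  0.2538935 ]]
```

View pics/w3.png

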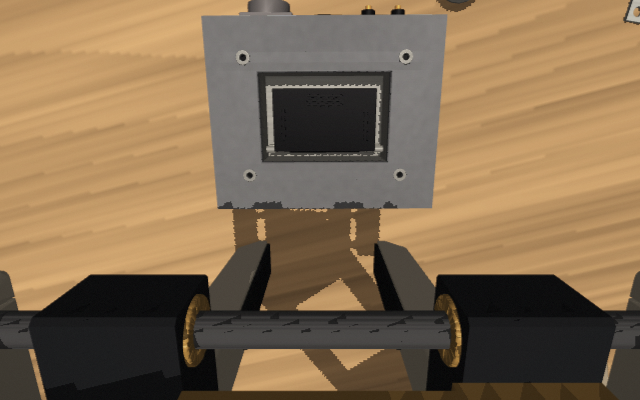

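View pics/s3.png

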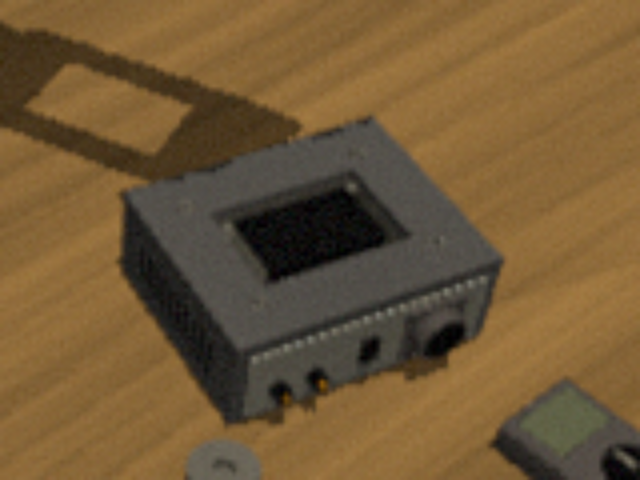

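The guard lies flat in the bay in both views. I'll check its edge position against angles 0 and 0.1.

```bash
python3 - <<'E'
from h import *
b=np.array([0.4717,0.1934]);th=-0.2519
Rm=np.array([[np.cos(th),-np.sin(th)],[np.sin(th),np.cos(th)]])
for n in ["wrist","scene"]:
  c=robot.read_camera(n); im=c["color"].copy()
  r=robot.outline_of(n,"guard_press"); print(len(r),[(round(x["score"],2),x["mask"].sum()) for x in r])
  S=6
  big=cv2.resize(im,None,fx=S,fy=S,interpolation=cv2.INTER_NEAREST)
  for a,col in [(0,(0,255,0)),(0.12,(0,0,255))]:
    pts=[]
    for l,y in [(0,50),(58,50),(58,-50),(0,-50)]:
        x=-30+l*np.cos(a)-4.5*np.sin(a); z=85-8.5+l*np.sin(a)+4.5*np.cos(a)
        pts.append(proj(c,np.r_[b+Rm@np.array([x,y])/1000,z/1000]))
    print(n,a,np.round(pts,1).tolist())
    cv2.polylines(big,[np.round((np.array(pts)+.5)*S).astype(int)],True,col,1)
  x0,y0=((255,65) if n=="wrist" else (350,115))
  cv2.imwrite(f"pics/g_{n}.png",big[y0*S:(y0+ (100 if n=="wrist" else 50))*S,x0*S:(x0+(133 if n=="wrist" else 65))*S])
E
```

```text
1 [(0.64, np.int64(6728))]
wrist 0 [[271.6, 148.0], [269.0, 86.0], [375.2, 85.5], [373.1, 147.5]]
wrist 0.12 [[271.6, 148.5], [267.9, 86.8], [376.3, 86.3], [373.1, 148.0]]
1 [(0.59, np.int64(565))]
scene 0 [[386.8, 125.9], [397.0, 137.7], [367.6, 147.5], [358.0, 135.1]]
scene 0.12 [[386.7, 125.8], [397.2, 135.7], [367.6, 145.5], [357.9, 135.0]]
```

View pics/g_wrist.png

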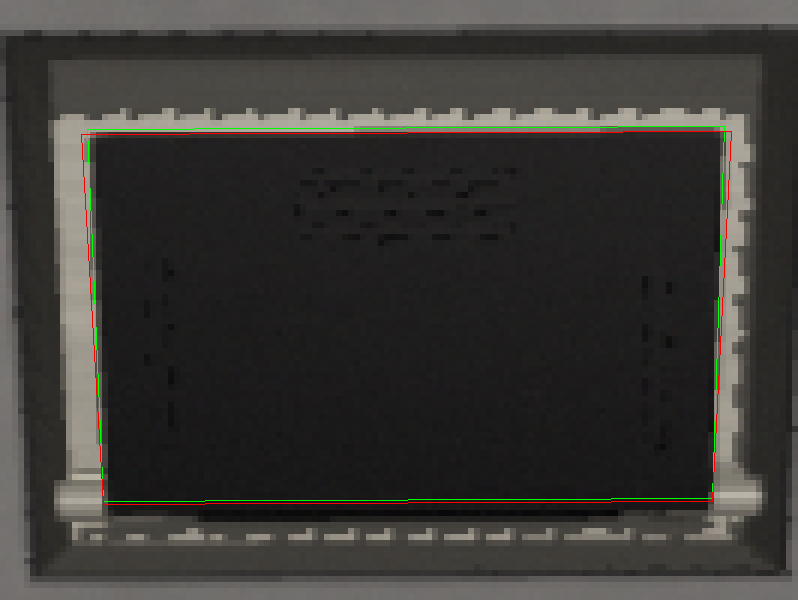

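View pics/g_scene.png

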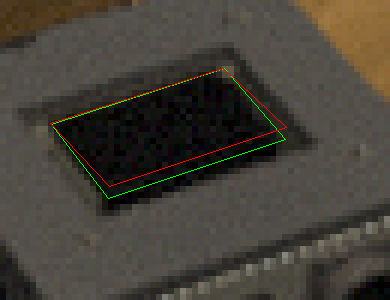

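The observed edge matches the green outline (angle 0), so the guard is snapped shut. Now to the cover, turning the tool so the jaws span the handle's 12 mm width.

```bash
python3 -m pendant '[{"delta_pos":[0.202,0.503,0],"spin":-1.41},{"delta_pos":[0.202,0.503,0],"spin":-1.41},{"delta_pos":[0.202,0.503,0],"spin":-1.41},{"delta_pos":[0.202,0.503,0],"spin":-1.41},{"delta_pos":[0.202,0.503,0],"spin":-1.41},{"delta_pos":[0.202,0.503,0],"spin":-1.41},{"delta_pos":[0.202,0.503,0],"spin":-1.41},{"delta_pos":[0.202,0.503,0],"spin":-1.41},{"delta_pos":[0.202,0.503,0],"spin":-1.41},{"delta_pos":[0.202,0.503,0],"spin":-1.41}]' 0
python3 -m pendant '[{"delta_pos":[0,0,0],"spin":0},{"delta_pos":[0,0,0],"spin":0},{"delta_pos":[0,0,0],"spin":0}]'
python3 - <<'E'
from h import *
s,R=st(); 
c=robot.read_camera("wrist"); cv2.imwrite("pics/w4.png",c["color"])
np.savez("w4.npz",**c)
E
```

```text
t: 8.05
tool_pos: [0.4671, -0.2218, 0.2707]
orientation: [2.718, 1.574, 0.001]
force: [0.8, -0.0, 0.6]
opening: 0.0469
t: 8.35
tool_pos: [0.4671, -0.2211, 0.2706]
orientation: [-2.72, -1.572, -0.001]
force: [0.8, -0.4, -0.7]
opening: 0.0466
t 8.35 tcp [ 0.4671 -0.2211  0.2706] F [ 0.8 -0.4 -0.7] op 0.0466
R [[0.499, 0.867, 0.001], [0.867, -0.499, 0.0], [0.001, 0.0, -1.0]] q [-5.420e-01 -1.130e-01  1.639e+00  1.000e-03  1.615e+00 -1.900e-02]
```

View pics/w4.png

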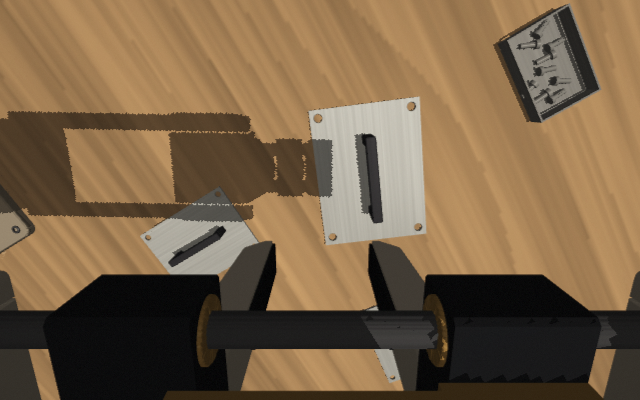

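The cover is fully visible, with holes near (411,105), (418,227), (333,237) and (318,118). I'll fit its pose.

```bash
python3 - <<'E'
from h import *
c=dict(np.load("w4.npz")); im=c["color"]
sat=cv2.cvtColor(im,cv2.COLOR_BGR2HSV)[...,1]
def hole(p,r=9):
    # blob connected to hole: threshold saturation, component nearest p
    m=(sat>70).astype(np.uint8); n,l,stt,cen=cv2.connectedComponentsWithStats(m,connectivity=4)
    ok=[i for i in range(1,n) if 15<stt[i,4]<150]
    i=min(ok,key=lambda i:np.hypot(*(cen[i]-p))); return cen[i],stt[i,4]
px=[];
for p in [(411,105),(418,227),(333,237),(318,118)]:
    q,a=hole(np.array(p)); print(q,a); px.append(q)
for z in [0.002,0.004]:
    b,th,res=fit(ray(c,px,z)); print(z,b,th,np.round(res*1000,2).tolist())
# bar centre check
dark=(im.max(2)<60).astype(np.uint8); n,l,stt,cen=cv2.connectedComponentsWithStats(dark)
for i in range(1,n):
    if 300<stt[i,4]<3000 and 340<cen[i][0]<400 and cen[i][1]<235: print("bar",cen[i],stt[i], ray(c,cen[i],0.043))
print("mark",[ (round(r["score"],2),np.round(w(c,r["location"]),4).tolist()) for r in robot.mark_of("wrist","cover_grip")[:3]])
s,R=st()
b,th,res=fit(ray(c,px,0.003))
print("delta",R.T@np.r_[b-s["tool_pos"][:2],0], "tool ang",np.arctan2(R[1,0],R[0,0]),"want",th+np.pi/2)
E
```

```text
[410.64150943 105.94339623] 53
[417.37142857 226.2       ] 35
[332.16216216 236.16216216] 37
[317.55357143 117.92857143] 56
0.002 [ 0.51353353 -0.25741088] -0.399209541850617 [[0.01, 0.02], [0.02, 0.05], [-0.05, 0.01], [0.02, -0.08]]
0.004 [ 0.51349182 -0.25694539] -0.3992095418506169 [[-0.35, -0.2], [-0.08, 0.46], [0.32, 0.23], [0.12, -0.49]]
bar [372.46533613 179.1197479 ] [361 134  22  89 952] [[ 0.51299038 -0.25441008  0.043     ]]
mark [(0.89, [0.5133, -0.2592, 0.0392]), (0.7, [0.2831, -0.2259, 0.0286])]
t 8.45 tcp [ 0.4673 -0.2206  0.2709] F [-0.6  0.4  0.5] op 0.0463
R [[0.497, 0.867, 0.001], [0.867, -0.497, -0.0], [0.0, 0.001, -1.0]] q [-0.541 -0.113  1.639  0.     1.615 -0.02 ]
delta [-8.76238523e-03  5.82742421e-02  5.13609532e-05] tool ang 1.0501001861332055 want 1.1715867849442794
```

```bash
python3 -m pendant '[{"delta_pos":[-0.009,0.058,0],"spin":-0.12},{"delta_pos":[-0.009,0.058,0.04],"spin":-0.12},{"delta_pos":[-0.009,0.058,0.09],"spin":-0.12},{"delta_pos":[-0.009,0.058,0.13],"spin":-0.12},{"delta_pos":[-0.009,0.058,0.17],"spin":-0.12},{"delta_pos":[-0.009,0.058,0.18],"spin":-0.12},{"delta_pos":[-0.009,0.058,0.18],"spin":-0.12},{"delta_pos":[-0.009,0.058,0.18],"spin":-0.12}]'
python3 - <<'E'
from h import *
s,R=st()
print("delta",R.T@(np.array([.5135,-.2574,.0185])-s["tool_pos"]), "dspin",np.arctan2(R[1,0],R[0,0])-1.1716)
E
```

```text
t: 9.25
tool_pos: [0.5148, -0.2575, 0.0935]
orientation: [2.616, 1.734, 0.003]
force: [0.2, 0.4, 0.8]
opening: 0.0462
t 9.25 tcp [ 0.5148 -0.2575  0.0935] F [0.2 0.4 0.8] op 0.0462
R [[0.39, 0.921, 0.004], [0.921, -0.39, -0.002], [-0.0, 0.004, -1.0]] q [-5.530e-01  1.550e-01  1.696e+00  1.000e-03  1.287e+00 -1.530e-01]
delta [-0.00039178 -0.00155582  0.07498252] dspin -0.0009360219780256696
```

```bash
python3 -m pendant '[{"delta_pos":[0,-0.001,0.025],"spin":0},{"delta_pos":[0,-0.001,0.05],"spin":0},{"delta_pos":[0,-0.001,0.066],"spin":0},{"delta_pos":[0,-0.001,0.074],"spin":0},{"delta_pos":[0,-0.001,0.0745],"spin":0},{"delta_pos":[0,-0.001,0.0745],"spin":0}]'
python3 -m pendant '[{"delta_pos":[0,0,0],"spin":0},{"delta_pos":[0,0,0],"spin":0},{"delta_pos":[0,0,0],"spin":0},{"delta_pos":[0,0,0],"spin":0},{"delta_pos":[0,0,0],"spin":0},{"delta_pos":[0,0,0],"spin":0}]' 1 40
python3 - <<'E'
from h import *
s,R=st()
E
```

```text
t: 9.85
tool_pos: [0.5149, -0.2577, 0.0202]
orientation: [2.615, 1.733, 0.004]
force: [0.4, 0.6, 1.1]
opening: 0.0466
t: 10.45
tool_pos: [0.5149, -0.2577, 0.0203]
orientation: [2.615, 1.733, 0.004]
force: [-0.9, -0.0, 2.3]
opening: 0.0113
t 10.45 tcp [ 0.5149 -0.2577  0.0203] F [-0.9 -0.   2.3] op 0.0113
R [[0.39, 0.921, 0.005], [0.921, -0.39, -0.002], [-0.0, 0.006, -1.0]] q [-5.530e-01  2.440e-01  1.740e+00  1.000e-03  1.152e+00 -1.530e-01]
```

```bash
python3 -m pendant '[{"delta_pos":[0,0,-0.005],"spin":0},{"delta_pos":[0,0,-0.02],"spin":0},{"delta_pos":[0,0,-0.05],"spin":0},{"delta_pos":[0,0,-0.09],"spin":0},{"delta_pos":[0,0,-0.13],"spin":0},{"delta_pos":[0,0,-0.15],"spin":0},{"delta_pos":[0,0,-0.15],"spin":0},{"delta_pos":[0,0,-0.15],"spin":0}]' 1 50
python3 - <<'E'
from h import *
s,R=st()
c=robot.read_camera("wrist"); cv2.imwrite("pics/w5.png",c["color"])
c=robot.read_camera("scene"); cv2.imwrite("pics/s5.png",c["color"])
E
```

```text
t: 11.25
tool_pos: [0.5141, -0.2573, 0.1704]
orientation: [2.614, 1.733, 0.005]
force: [-0.1, 0.0, -4.4]
opening: 0.0116
t 11.25 tcp [ 0.5141 -0.2573  0.1704] F [-0.1  0.  -4.4] op 0.0116
R [[0.39, 0.921, 0.005], [0.921, -0.39, -0.003], [-0.0, 0.006, -1.0]] q [-5.540e-01  8.400e-02  1.627e+00  1.000e-03  1.425e+00 -1.530e-01]
```

View pics/w5.png

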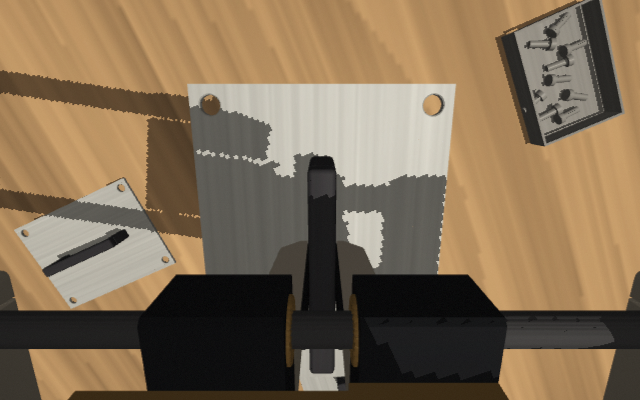

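View pics/s5.png

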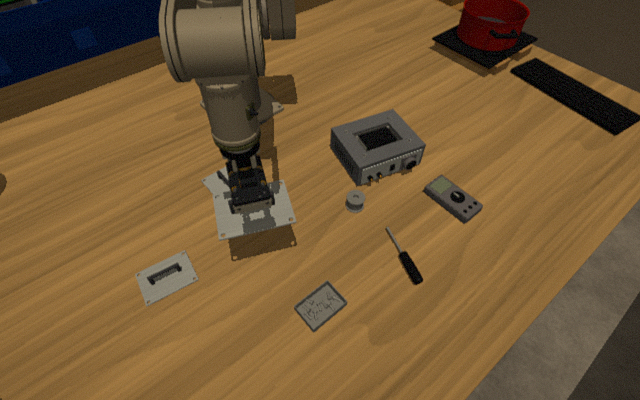

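The cover is held and lifted. Wrist view: its two far holes show at (209,104) and (433,104). I'll measure the in-hand pose from those two holes.

```bash
cat >> h.py <<'E'
def inhand(c,s,pxL,pxR,zmid):
    R=Ro.from_rotvec(s["orientation"]).as_matrix()
    P=ray(c,[pxL,pxR],zmid)
    L,Rr=P[0,:2],P[1,:2]; sep=np.linalg.norm(Rr-L)
    ux=(Rr-L)/sep; uy=np.array([-ux[1],ux[0]])   # plate x: left->right, plate y forward
    cen=(L+Rr)/2-0.075*uy; th=np.arctan2(ux[1],ux[0])
    return sep,cen,th,R
E
python3 - <<'E'
from h import *
c=robot.read_camera("wrist"); s=robot.read_state(); im=c["color"]
cv2.imwrite("pics/hl.png",cv2.resize(np.hstack([im[85:125,190:230],im[85:125,413:453]]),None,fx=8,fy=8,interpolation=cv2.INTER_NEAREST))
for z in [.145,.150,.152,.156]:
    sep,cen,th,R=inhand(c,s,(209.5,104),(433,104.5),z)
    print(z,sep,cen,th,"tcp-cen in tool",R.T@np.r_[np.array(s["tool_pos"][:2])-cen,0],"dth",th+np.pi/2-np.arctan2(R[1,0],R[0,0]))
E
```

```text
0.145 0.1138382934069643 [ 0.51244909 -0.25655408] -0.4026937449001592 tcp-cen in tool [1.80205422e-04 3.86271348e-04 6.66151719e-07] dth -0.002548687719510667
0.15 0.11082901851295293 [ 0.51245125 -0.25655397] -0.40269374490015886 tcp-cen in tool [1.79260649e-04 3.84326487e-04 6.62787914e-07] dth -0.002548687719510445
0.152 0.10962530855534833 [ 0.51245211 -0.25655392] -0.40269374490015886 tcp-cen in tool [1.78882740e-04 3.83548542e-04 6.61442393e-07] dth -0.002548687719510445
0.156 0.10721788864013916 [ 0.51245384 -0.25655383] -0.4026937449001589 tcp-cen in tool [1.78126922e-04 3.81992653e-04 6.58751349e-07] dth -0.002548687719510445
```

View pics/hl.png

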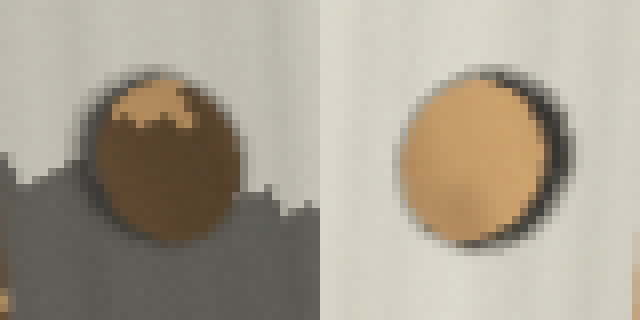

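```bash
python3 -m pendant '[{"delta_pos":[0.399,-0.216,0],"spin":-0.147},{"delta_pos":[0.399,-0.216,0],"spin":-0.147},{"delta_pos":[0.399,-0.216,0],"spin":-0.147},{"delta_pos":[0.399,-0.216,0],"spin":-0.147},{"delta_pos":[0.399,-0.216,0],"spin":-0.147},{"delta_pos":[0.399,-0.216,0],"spin":-0.147},{"delta_pos":[0.399,-0.216,0],"spin":-0.147},{"delta_pos":[0.399,-0.216,0],"spin":-0.147},{"delta_pos":[0.399,-0.216,0],"spin":-0.147},{"delta_pos":[0.399,-0.216,0],"spin":-0.147}]'
python3 -m pendant '[{"delta_pos":[0,0,0],"spin":0},{"delta_pos":[0,0,0],"spin":0},{"delta_pos":[0,0,0],"spin":0}]'
python3 - <<'E'
from h import *
s,R=st()
for n in ["wrist","scene","top"]:
    c=robot.read_camera(n); cv2.imwrite(f"pics/{n}6.png",c["color"])
E
```

```text
t: 12.4
tool_pos: [0.467, 0.2, 0.1659]
orientation: [-2.478, -1.929, 0.001]
force: [0.0, -0.7, -3.0]
opening: 0.0113
t: 12.7
tool_pos: [0.4669, 0.1986, 0.1651]
orientation: [-2.479, -1.927, 0.003]
force: [1.6, 0.4, -2.6]
opening: 0.0115
t 12.7 tcp [0.4669 0.1986 0.1651] F [ 1.6  0.4 -2.6] op 0.0115
R [[0.247, 0.969, -0.003], [0.969, -0.247, 0.0], [-0.0, -0.003, -1.0]] q [ 3.000e-01 -8.800e-02  1.808e+00  1.000e-03  1.424e+00  5.490e-01]
```

View pics/wrist6.png

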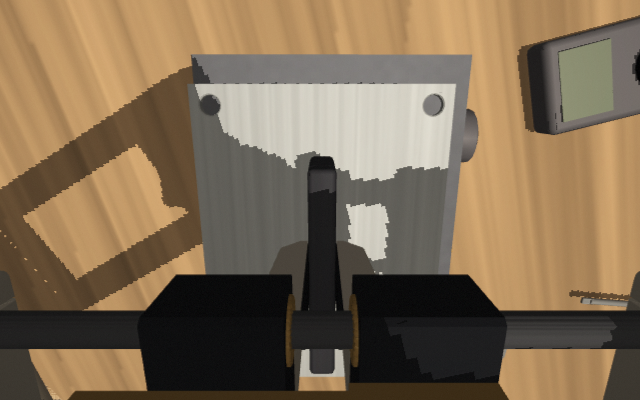

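The cover sits centred on the TCP, within 0.4 mm and 0.003 rad. I'll line it up over the box and lower it partway.

```bash
python3 -m pendant '[{"delta_pos":[-0.004,0.006,0],"spin":0},{"delta_pos":[-0.004,0.006,0.01],"spin":0},{"delta_pos":[-0.004,0.006,0.02],"spin":0},{"delta_pos":[-0.004,0.006,0.03],"spin":0},{"delta_pos":[-0.004,0.006,0.035],"spin":0},{"delta_pos":[-0.004,0.006,0.035],"spin":0},{"delta_pos":[-0.004,0.006,0.035],"spin":0}]'
python3 - <<'E'
from h import *
s,R=st()
print("delta",R.T@(np.array([.4721,.1935,.115])-s["tool_pos"]), "ang",np.arctan2(R[1,0],R[0,0]))
E
```

```text
t: 13.55
tool_pos: [0.472, 0.1936, 0.1307]
orientation: [-2.479, -1.927, 0.002]
force: [0.4, -0.6, -3.3]
opening: 0.0114
t 13.55 tcp [0.472  0.1936 0.1307] F [ 0.4 -0.6 -3.3] op 0.0114
R [[0.247, 0.969, -0.002], [0.969, -0.247, 0.001], [0.0, -0.002, -1.0]] q [ 2.880e-01 -5.200e-02  1.839e+00  1.000e-03  1.357e+00  5.370e-01]
delta [-4.04992724e-05  1.14573477e-04  1.57129895e-02] ang 1.321277451047551
```

```bash
python3 -m pendant '[{"delta_pos":[0,0,0.005],"spin":0},{"delta_pos":[0,0,0.01],"spin":0},{"delta_pos":[0,0,0.015],"spin":0},{"delta_pos":[0,0,0.0155],"spin":0},{"delta_pos":[0,0,0.0155],"spin":0}]'
python3 - <<'E'
from h import *
s,R=st()
for n in ["wrist","top","scene"]:
    c=robot.read_camera(n); np.savez(f"f_{n}.npz",**c); im=c["color"]; cv2.imwrite(f"pics/{n}7.png",im)
    if n=="wrist":
        cv2.imwrite("pics/hl7.png",cv2.resize(np.hstack([im[85:125,190:230],im[85:125,413:453]]),None,fx=8,fy=8,interpolation=cv2.INTER_NEAREST))
    P=[(round(r["score"],2),np.round(w(c,r["location"]),4).tolist()) for l in ("cover","cover_hole_a","thread_a") for r in robot.mark_of(n,l)[:6]]
    print(n,P)
E
```

```text
t: 14.05
tool_pos: [0.4718, 0.1935, 0.1149]
orientation: [-2.479, -1.927, 0.003]
force: [-0.2, 0.4, -3.5]
opening: 0.0116
t 14.05 tcp [0.4718 0.1935 0.1149] F [-0.2  0.4 -3.5] op 0.0116
R [[0.247, 0.969, -0.002], [0.969, -0.247, 0.001], [-0.0, -0.003, -1.0]] q [ 2.880e-01 -3.700e-02  1.854e+00  1.000e-03  1.327e+00  5.370e-01]
wrist [(0.64, [0.4694, 0.1931, 0.0975]), (0.95, [0.5416, 0.251, 0.097]), (0.67, [0.4413, 0.2784, 0.097]), (0.9, [0.4434, 0.2793, 0.0895]), (0.62, [0.5407, 0.2527, 0.0831])]
top [(0.88, [0.2823, -0.2298, -0.004]), (0.75, [0.3998, 0.1292, 0.0924]), (0.73, [0.4484, -0.4915, -0.002]), (0.7, [0.4752, 0.1907, 0.0919]), (0.45, [0.5448, 0.251, 0.0878]), (0.95, [0.4189, -0.4265, -0.0003]), (0.93, [0.4967, -0.4385, -0.0018]), (0.93, [0.4865, -0.5507, 0.0006]), (0.91, [0.5042, 0.106, 0.0913]), (0.85, [0.4003, 0.1273, 0.0942]), (0.85, [0.4034, -0.5373, -0.0034]), (0.89, [0.4001, 0.1335, 0.0854]), (0.73, [0.5046, 0.1105, 0.0834]), (0.6, [0.4393, 0.2784, 0.0853]), (0.59, [0.5423, 0.2493, 0.0879])]
scene [(0.9, [0.4735, 0.1937, 0.0982]), (0.88, [0.2794, -0.2274, 0.0024]), (0.58, [0.4482, -0.4919, 0.0034]), (0.98, [0.4805, -0.5505, 0.0032]), (0.96, [0.4023, -0.5395, 0.001]), (0.94, [0.5442, 0.2508, 0.0981]), (0.85, [0.2289, -0.1873, 0.0009]), (0.82, [0.5071, 0.1033, 0.0928]), (0.8, [0.3396, -0.2656, 0.0007]), (0.75, [0.5423, 0.2537, 0.0799]), (0.72, [0.5043, 0.1092, 0.085]), (0.63, [0.3983, 0.133, 0.0851])]
```

View pics/hl7.png

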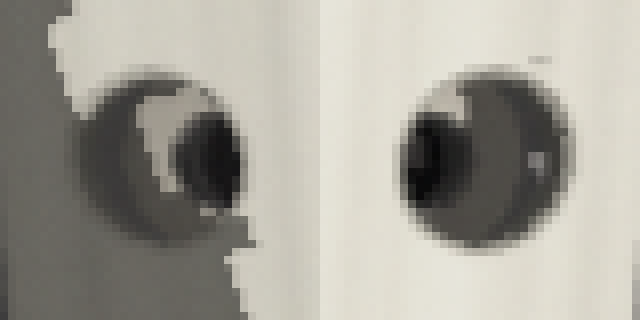

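View pics/scene7.png

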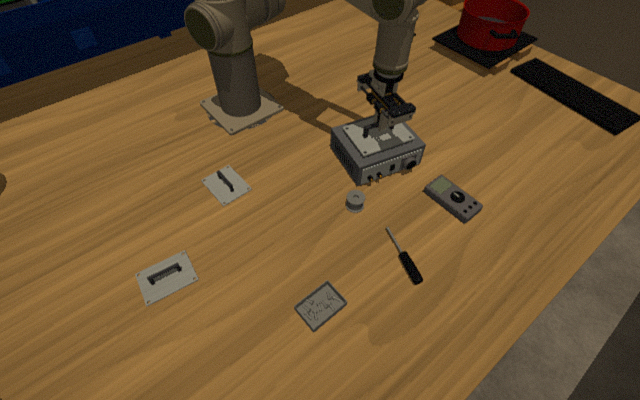

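View pics/top7.png

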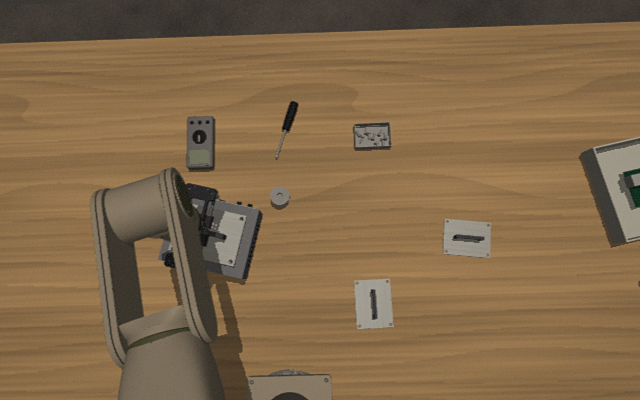

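The thread mouths show inside both far holes, symmetrically. I'll calculate the offset.

```bash
python3 - <<'E'
from h import *
c=dict(np.load("f_wrist.npz")); s,R=st()
sep,cen,th,_=inhand(c,s,(209.5,104.2),(433.3,104.2),0.0966)
print("cover",sep,cen,th)
sep,cen2,th2,_=inhand(c,s,(217,104.5),(425,103.5),0.085)
print("thread",sep,cen2,th2,"off in box/tool frame",R.T@np.r_[cen2-cen,0],th2-th)
# predicted thread px with earlier box fit
b=np.array([.4717,.1934]);t=-.2519;Rm=np.array([[np.cos(t),-np.sin(t)],[np.sin(t),np.cos(t)]])
for m in [MOD[3],MOD[0]]:print(proj(c,np.r_[b+Rm@m,.085]))
# scene: height and hole overlays
im=c["color"]; f=dict(np.load("f_scene.npz"))
big=cv2.resize(f["color"][105:190,325:430],None,fx=7,fy=7,interpolation=cv2.INTER_CUBIC)
for m in MOD:
    for z,col,bb,tt in [(.0985,(0,0,255),cen,th),(.085,(0,255,0),b,t)]:
        r2=np.array([[np.cos(tt),-np.sin(tt)],[np.sin(tt),np.cos(tt)]])
        p=(proj(f,np.r_[bb+r2@m,z])-[325,105]+.5)*7; cv2.circle(big,tuple(np.round(p).astype(int)),3,col,1)
cv2.imwrite("pics/sc7.png",big)
E
```

```text
t 14.65 tcp [0.472  0.1936 0.1153] F [ 0.2 -0.4 -3. ] op 0.0115
R [[0.247, 0.969, -0.002], [0.969, -0.247, 0.001], [0.0, -0.002, -1.0]] q [ 2.880e-01 -3.700e-02  1.853e+00  1.000e-03  1.327e+00  5.370e-01]
cover 0.11106500557282242 [0.47139281 0.1934523 ] -0.24992120195510253
thread 0.10970780646771075 [0.47148301 0.19353268] -0.24529167118473588 off in box/tool frame [ 1.00165193e-04  6.75514555e-05 -1.01336342e-07] 0.004629530770366652
[218.07748171 103.9328966 ]
[426.61748876 104.36108759]
```

View pics/sc7.png

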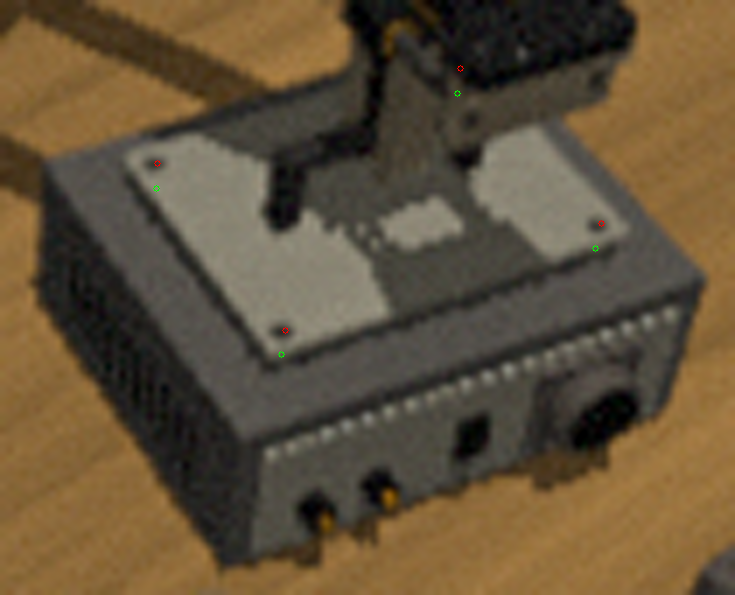

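Offsets are about 0.1 mm and under 5 mrad. The underside is at about 0.095 m, 10 mm above the rim. The scene camera agrees at all three visible corners, and the wrist load equals the plate's weight, so nothing is touching. Handing in.

```bash
python3 - <<'E'
from h import *
st(); print(robot.close_job())
E
```

```text
t 14.65 tcp [0.472  0.1936 0.1153] F [ 0.2 -0.4 -3. ] op 0.0115
R [[0.247, 0.969, -0.002], [0.969, -0.247, 0.001], [0.0, -0.002, -1.0]] q [ 2.880e-01 -3.700e-02  1.853e+00  1.000e-03  1.327e+00  5.370e-01]
the job is handed in; nothing more can be done
None
```

The guard is shut, and the arm is holding the cover plate level about 10 mm above the rim, over the threaded holes. I handed the job in at 14.7 s of the 54 s allowed.

- **Guard:** I pressed it down to its stop, where the force reached 22 N. After I lifted off, its outline in the wrist and scene cameras matched the fully shut position, not the ajar one.
- **Cover:** I picked up the 130 x 170 mm plate by its handle and left the two smaller look-alikes alone. The grip is set to 50 N.
- **Alignment:** Through the two holes visible to the wrist camera, the threads sit within about 0.1 mm of centre and under 5 mrad of rotation. This was judged by eye from partly hidden thread mouths.
- **Height and level:** The underside is about 10 mm above the rim, and the tool tilts only about 0.002 rad. The wrist load of about 3 N is the plate's weight alone, so nothing is touching.

**Limits of the checks:** In the scene camera, the predicted corner positions were about half a pixel (roughly 1 mm) off, which is within its calibration. The fourth corner was hidden behind the gripper, so I could not check it directly. The other items on the bench look unmoved in the last pictures.

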